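Lower the drying lamp over the sample and switch it on

TASK

Lower the drying lamp over the evaporating dish: press the thumb plate of the ratchet release down and, keeping it pressed so that the pawl stays out of the teeth, gently push the boom down until it rests on its stop, then let go so that the pawl drops into the bottom notch. Only then press the rocker switch on top of the housing to switch the lamp on. Use only the fingertips, nothing needs gripping or lifting, and leave the dish and the things around the stand where they are.

Things in the scene. Friction and masses are not known exactly. Their poses are not given: they have to be found in the camera images.
- stand: Drying-lamp stand, fixed; white base 370 x 150 mm. Origin on the worktop below the boom's hinge; z up, x level along the boom from hinge to grip. Base x -150..220, y -75..75 mm. White housing x -144..-66, y -52..52, top z 180 mm. Boom hinge along y at x 0, z 140 mm on a steel upright with toothed round top (56 mm radius). A fixed white tile (top z 22 mm) lies under the lamp.
- boom (a joint): Boom with lamp dome (104 mm across, 150 mm from hinge) and grey hand grip (198-260 mm from hinge, 23 mm thick). rad: 0 level on its stop, + raised, starts 0.44-0.70. Ratchet blocks it downward unless the release is pressed (teeth 11 degrees apart). Stiff hinge: stays where left, takes 6 to 10 N down at the thumb plate. At 0 the pawl drops into a square notch and locks it.
- release (a joint): Release lever on top of the boom, one piece with the pawl; pivots on a pin 100 mm along the boom from its hinge, 28 mm above the bar's axis. Pressing its outer end lifts the pawl. rad relative to the boom: about 0 pawl seated, up to 0.065 pawl lying on a tooth, over 0.07 clear, 0.12 fully pressed (15 mm at the thumb plate). Spring return: 2 N to start, 3.5 N fully pressed.
- thumb_plate (a point): Centre of the upper face of the white ribbed thumb plate (40 mm along the boom x 36 mm, 6 mm thick), outer end of the release lever above the grip. In the boom's frame 231 mm from hinge along the bar, 40 mm above its axis unpressed; from the pin: 131 mm along, 12 mm above. It slopes down outward 0.28 rad relative to the boom. Keep on it while it swings with the boom.
- switch (a joint): Black rocker switch, 44 x 26 mm, on top of the power housing, its hinge along the stand's y at x = -105 mm, z = 185 mm. Angle in rad: 0 = off, 0.36 = on; it stays where it is put and needs about 3 N.
- switch_on (a point): On the upper face at the middle of the rocker half to be pressed: the raised half, farther from the boom, with a small raised bar. It moves down about 4 mm when pressed.
- evap_dish: White porcelain evaporating dish, 86 mm across, 34 mm high, loose on the white tile of the stand under the lamp (tile top at z = 22 mm). Origin at the centre of its underside, z up. Not to be touched.
- weighing_boat: White square weighing boat, 81 mm, 13 mm high, loose on the worktop behind the stand. Origin at the centre of its underside. Leave alone.
- tweezers: Steel tweezers, 124 mm long, lying behind the stand. Origin at the centre of the underside. Leave alone.
- sample_bottle: Glass sample bottle, 58 mm across, 103 mm high, behind the housing. Origin at the centre of its underside. Leave alone.
- conical_250: Conical flask, 79 mm across, 136 mm high, on the worktop well behind the stand. Origin at the centre of its underside. Leave alone.
- spatula: Steel spatula, 176 mm long, lying on the worktop to the right of the stand. Origin at the centre of its underside. Leave alone.

How it is judged:
On the way, in this order (a step that is already met when the one before it is completed fails the run):
1. the release is pressed and the pawl is clear of the teeth while the boom is still up (value of joint release above 0.08 rad and value of joint boom above 0.2 rad), for 0.1 s.
2. the boom is down on its stop (value of joint boom below 0.03 rad), for 0.1 s.
3. the switch is pressed on, with the boom locked down by the pawl (value of joint switch above 0.28 rad and value of joint boom below 0.03 rad and value of joint release below 0.035 rad), for 0.1 s.
At the end, for the whole second after the job is handed in: The boom rests on its stop (within 0.03 rad of level), the pawl is seated in the bottom notch (release angle under 0.035 rad), the rocker is on (over 0.28 rad), and the dish stands upright within 10 mm of where it was (all of step 3 and distance of evap_dish from where it was at the start of the episode below 0.01 m and angle between evap_dish's own z axis and vertical below 0.1 rad); the robot touches nothing.
It fails at once if the lamp is switched on before the boom is down (value of joint switch above 0.2 rad and value of joint boom above 0.06 rad).
It fails at once if the boom is slammed down (velocity of joint boom below -2 rad/s).
It fails at once if the boom is lifted (value of joint boom above 0.8 rad).
It fails at once if the dish is lifted, tipped or pushed away (distance of evap_dish from where it was at the start of the episode above 0.015 m or angle between evap_dish's own z axis and vertical above 0.3 rad).
It fails at once if a thing beside the stand is moved or lifted (distance of any of weighing_boat, tweezers, sample_bottle, conical_250, spatula from where it was at the start of the episode above 0.03 m).
It also fails if it takes over 40 s, if anything falls off the work surface, if the arm or the gripper's body presses on something with over 40 N, if the wrist force passes 120 N, or if a joint passes its speed limit or range.

ROBOT

A 6-joint arm with a two-finger parallel gripper is mounted at the origin on a cart in front of the work surface, level with it; the furniture and walls round the work are solid. World frame = base frame: x ahead of the robot, y to its left, z up, the work surface at z = 0. Lengths are in m, angles in rad, forces in N, time in s.
With the tool pointing down it reaches from about 0.35 to 0.975 m from the base axis. Payload 17.4 kg.
Tool frame: the origin (TCP) lies midway between the tips of the shut fingers; the grasp point (between the pads) lies behind it (tcp_to_grasp is the z of the grasp point in the tool frame, in m); z points along the fingers, y is the direction in which the jaws open and shut (so a half turn about z gives the same grasp; the last joint's range is limited). The gripper opens to 85 mm and grips with 20 to 120 N. Pads are 22 mm wide; open, the fingers measure 114 mm over their backs; the gripper's body (76 mm by 85 mm) begins 54 mm behind the grasp point. The pads swing forward as they close: fully open they stand 13 mm farther back than shut.
Start: joints at [-1.23, 0.116, 1.442, -0, 1.584, -0.038], TCP at [0.25, -0.627, 0.231] pointing down, gripper open.
Joint ranges: [-2.83, 2.83], [-0.83, 2.19], [0.07, 2.5], [-1.14, 4.28], [0.01, 3], [-2.97, 2.97]. Speed limits (rad/s): [1.89, 1.89, 2.22, 3.14, 3.14, 3.14].

INTERFACE

Orientations are given as a unit quaternion [w, x, y, z].
In Python, from cell import * gives the robot as it stands.
- The arm moves only by the tool carry_out, never from a script. Its argument "deltas" is text: rows parted by semicolons, each of 7 numbers parted by spaces: the closure, from 0 (fully open) to 1 (shut), then the shift along the tool's x, y, z in m, then the turn, a rotation vector about the tool's x, y, z in degrees. In form: jaw tx ty tz wx wy wz; .... A call has 1 to 10 rows; each row is the pose to reach, as a shift and turn from the pose commanded when the call began, along the tool's axes at that moment; what a row does not reach only later rows make up. A row lasts 1/8 s, in which the tool goes at most 62.5 mm and 10.7 degrees, less where a joint would pass 70% of its speed; a pose out of reach is approached as far as the arm can. A call with a gripper value outside its range is refused whole. The fingers move at their own pace and stop on an object; "newtons" is the grip in N (left out, the last holds). Time passes only in rows, so rows that repeat a pose let the fingers close. It gives the time, the measured TCP pose, the force and the opening at its end, in the units of the state.
- sense(): the state, without advancing time (a new reading comes with each control period).
- get_image(name): name is "scene" or "top" or "wrist"; returns a dict with "img" (420x560x3 uint8, red, green, blue), "fx", "fy", "cx", "cy" (pixels), "origin" and "orientation" of the camera in the world; the wrist camera has in their place "mount" (4x4, takes a point from camera to tool coordinates, whose origin is the TCP and whose axes are the flange's). Camera axes: x right, y up, looking along -z (the intrinsics and any distortion apply to the point x, -y, -z); pixel columns grow to the right and rows downward; lengths in m; the calibration is good to about 2 mm. A picture is of the moment at which its call begins: read the wrist's pose just before it. There is no depth.
- close_job(): hands the job in, once; it reports no verdict.
The state is a dict: "time_s": time; "q": joint angles; "qd": joint speeds; "tau": joint torques, N m; "eef_pos": TCP position; "tcp_rot": TCP orientation; "ft_force": force on the tool from outside, world axes, zero at the start; "ft_torque": the same for the moment, N m; "gripper_width": opening from 0.0 (shut) to 1.0 (fully open).
Only numpy, scipy, OpenCV 4.12 (cv2) and the standard library are available. Lean on these libraries where they do the work, as an engineer would, in place of code of your own. Each camera call takes 0.05 s, during which the arm holds its last target.

## Working session

There is one attempt and no reset: what is moved stays moved. The work goes in short steps, Python scripts to look and compute and a tool call to move; the robot and the scene stay as the last step left them, time stands still between calls to the robot, and variables do not carry over. Pictures are saved under pics/ and viewed, and the job is handed in when it is done.

Besides the shell and the picture viewer there is one more tool, called as name(argument=value, ...), one argument or row to a line, values as JSON. carry_out: Moves the arm, as the interface text tells. Its arguments: {"type":"object","properties":{"deltas":{"type":"string"},"newtons":{"type":"number"}},"required":["deltas"]}

```bash
ls; mkdir -p pics
cat > h.py <<'E'
from cell import *
import numpy as np, cv2
from scipy.spatial.transform import Rotation as R
def save(n,f):
    d=get_image(n); cv2.imwrite('pics/'+f,cv2.cvtColor(d['img'],cv2.COLOR_RGB2BGR)); return d
def rot(q): return R.from_quat([q[1],q[2],q[3],q[0]]).as_matrix()
def proj(d,P):
    P=np.atleast_2d(P); c=(P-np.array(d['origin']))@rot(d['orientation'])
    return np.c_[d['cx']+d['fx']*c[:,0]/-c[:,2], d['cy']+d['fy']*(-c[:,1])/-c[:,2]]
E
python3 - <<'E'
from h import *
import pickle
s=sense();print({k:np.round(v,3) for k,v in s.items()})
D={}
for n in('scene','top','wrist'):
    d=save(n,n+'0.png');D[n]=d;print(n,{k:np.round(v,4) if k!='img' else 0 for k,v in d.items() if not isinstance(v,str)})
pickle.dump(D,open('D0.pkl','wb'))
E
```

```text
pics
{'time_s': np.float64(0.0), 'q': array([-1.23 ,  0.116,  1.442,  0.   ,  1.584, -0.038]), 'qd': array([-0.001, -0.001, -0.   ,  0.002,  0.001,  0.001]), 'tau': array([ 0.0000e+00, -7.3199e+01, -6.3249e+01,  0.0000e+00,  6.0000e-03,
        0.0000e+00]), 'eef_pos': array([ 0.25 , -0.627,  0.231]), 'tcp_rot': array([-0.001,  0.982,  0.188, -0.   ]), 'ft_force': array([-0.037,  0.086,  0.142]), 'ft_torque': array([0.04 , 0.006, 0.017]), 'gripper_width': np.float64(0.997)}
scene {'img': 0, 'fx': np.float64(447.4936), 'fy': np.float64(447.4936), 'cx': np.float64(277.3226), 'cy': np.float64(199.8826), 'origin': array([0.3217, 0.7769, 1.1099]), 'orientation': array([-0.1817, -0.0669,  0.3019,  0.9335])}
top {'img': 0, 'fx': np.float64(486.8611), 'fy': np.float64(486.8611), 'cx': np.float64(281.9457), 'cy': np.float64(208.3153), 'origin': array([0.4651, 0.124 , 1.2386]), 'orientation': array([-0.7035, -0.0358,  0.0365,  0.7089])}
wrist {'img': 0, 'fx': np.float64(323.7911), 'fy': np.float64(323.7911), 'cx': np.float64(278.6132), 'cy': np.float64(207.5521), 'mount': array([[ 4.000e-04,  9.531e-01,  3.026e-01,  7.700e-02],
       [ 1.000e+00, -5.000e-04,  1.000e-04, -5.000e-04],
       [ 2.000e-04,  3.026e-01, -9.531e-01, -1.426e-01],
       [ 0.000e+00,  0.000e+00,  0.000e+00,  1.000e+00]])}
```

View pics/scene0.png

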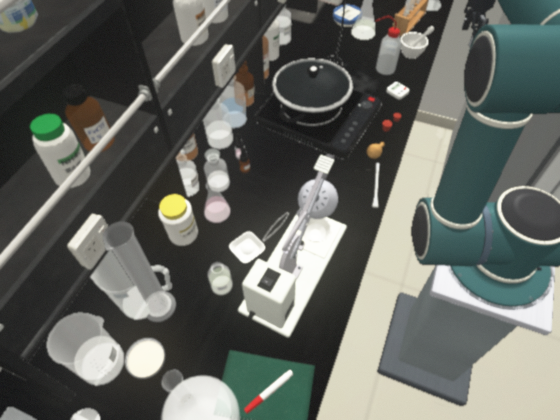

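View pics/top0.png

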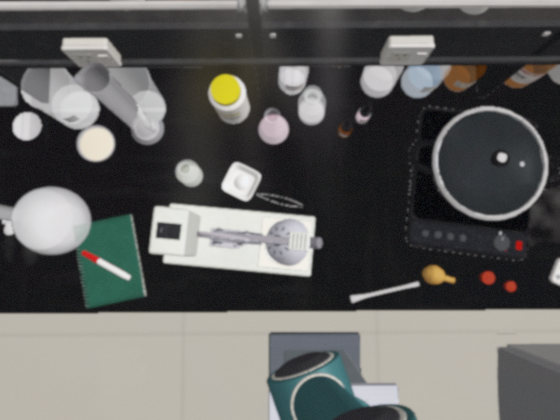

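The stand is at about (165–315, 205–275) in the top view, with the boom pointing right. In the scene view the thumb plate is at about (325,163). I'll zoom in on both.

Run:
```python
import pickle,cv2
D=pickle.load(open('D0.pkl','rb'))
t=cv2.cvtColor(D['top']['img'],4)[190:290,140:340];s=cv2.cvtColor(D['scene']['img'],4)[145:345,215:365]
cv2.imwrite('pics/tz.png',cv2.resize(t,None,fx=4,fy=4,interpolation=2))
cv2.imwrite('pics/sz.png',cv2.resize(s,None,fx=3,fy=3,interpolation=2))
```

```text
(no output)
```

View pics/tz.png

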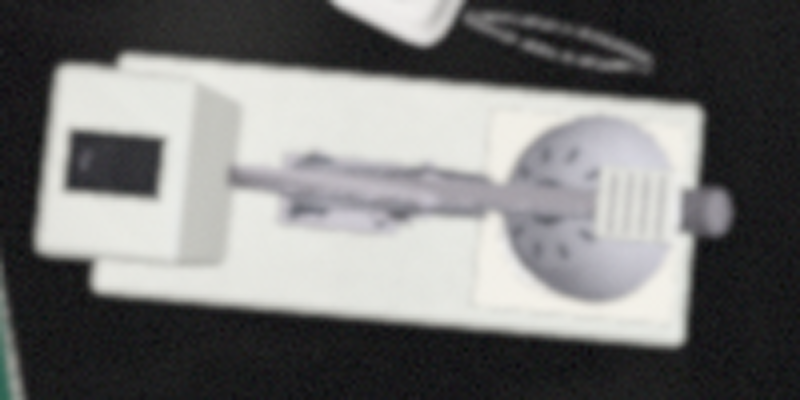

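View pics/sz.png

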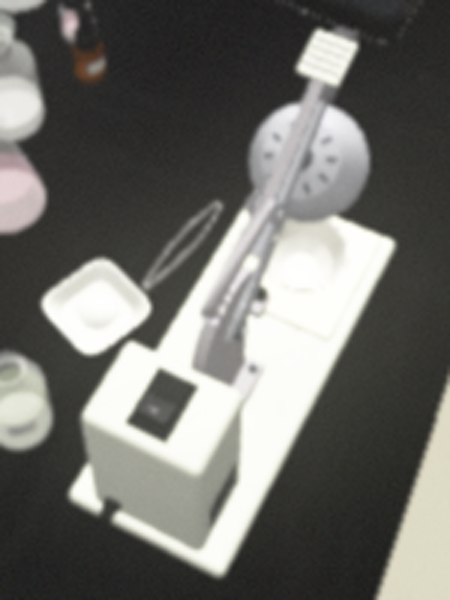

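```bash
cat > fit.py <<'E'
from h import *
import pickle
from scipy.optimize import least_squares
D=pickle.load(open('D0.pkl','rb'))
T=lambda *p:np.array(p)/4+[140,190]
S=lambda *p:np.array(p)/3+[215,145]
def plate(a,dx,dy):  # boom frame, release 0
    c,s=np.cos(.28),np.sin(.28)
    u=.231+dx*c; v=.040-dx*s
    return [u*np.cos(a)-v*np.sin(a),dy,.14+u*np.sin(a)+v*np.cos(a)]
def model(p):
    x,y,yaw,zb,a=p
    b=[[.22,.075,zb],[.22,-.075,zb],[-.15,.075,zb],[-.15,-.075,zb]]
    h=[[-.144,.052,.18],[-.066,.052,.18],[-.066,-.052,.18],[-.144,-.052,.18]]
    pl=[plate(a,-.02,.018),plate(a,.02,.018),plate(a,.02,-.018),plate(a,-.02,-.018),plate(a,0,0)]
    P=np.array(b+h+pl); c,s=np.cos(yaw),np.sin(yaw)
    W=P.copy();W[:,0]=x+c*P[:,0]-s*P[:,1];W[:,1]=y+s*P[:,0]+c*P[:,1];return W
obsT=T([703,105],[686,347],[118,55],[92,294],[57,65],[195,80],[180,265],[36,255],[600,168],[672,172],[668,242],[598,238],[635,205])
iS=[1,2,3,4,5,6,7,8,9,10,11,12]
obsS=S([395,240],[70,495],[222,576],[85,415],[132,343],[243,385],[195,475],[315,28],[358,42],[345,88],[297,72],[327,57])
iS=[1,2,3,4,5,6,7,8,9,10,11,12]
def res(p):
    W=model(p)
    return np.r_[(proj(D['top'],W)-obsT).ravel(),(proj(D['scene'],W[iS])-obsS).ravel()]
if __name__=='__main__':
    r=least_squares(res,[.47,.25,-np.pi/2,.015,.55],loss='soft_l1')
    print(np.round(r.x,4),np.degrees(r.x[2])); e=res(r.x).reshape(-1,2); print(np.round(e,1))
    print(np.round(model(r.x)[-5:],4)); np.save('fit.npy',r.x)
E
python3 fit.py
```

```text
[ 0.5144  0.2644 -1.667   0.0102  0.5583] -95.51000773823921
[[ -0.6   0.9]
 [ -1.2  -0. ]
 [  0.4   0.6]
 [  0.2   0.1]
 [ -0.5   0.2]
 [  0.4  -0.4]
 [ -1.    1. ]
 [ -0.8   0.3]
 [ -0.3  -0.8]
 [  1.7  -0.3]
 [  1.1   0.9]
 [ -1.4   0.2]
 [  0.1  -0. ]
 [  0.   -0. ]
 [ -1.   -0.2]
 [  0.1  -0.6]
 [ -2.5  -0.4]
 [ -1.4  -3.4]
 [  1.2   1. ]
 [  1.5  -0.4]
 [ -7.   12.1]
 [-14.3  -6.3]
 [  3.8 -16.6]
 [ 12.8   2.8]
 [ -0.6  -1.9]]
[[0.5174 0.1079 0.2908]
 [0.5137 0.0696 0.3018]
 [0.4779 0.0731 0.3018]
 [0.4816 0.1114 0.2908]
 [0.4977 0.0905 0.2963]]
```

```bash
sed -i 's/^iS=.*/iS=[1,2,3,4,5,6,7,9,10,11,8,12]/' fit.py; python3 fit.py
```

```text
[ 0.5142  0.265  -1.6686  0.0108  0.5539] -95.60185167338702
[[-0.8  1.2]
 [-1.5  0.2]
 [ 0.2  0.6]
 [-0.1  0.1]
 [-0.8  0.2]
 [ 0.2 -0.4]
 [-1.3  1. ]
 [-1.1  0.3]
 [-0.3 -0.5]
 [ 1.7  0. ]
 [ 1.1  1.2]
 [-1.4  0.5]
 [ 0.1  0.3]
 [ 0.2  0.1]
 [-1.1 -0.1]
 [ 0.  -0.5]
 [-2.6 -0.2]
 [-1.4 -3.2]
 [ 1.2  1.3]
 [ 1.4 -0.2]
 [ 0.3 -1.4]
 [-0.3 -0.9]
 [-2.9 -2.3]
 [-0.7 -2.3]
 [-0.4 -1.6]]
[[0.5168 0.1078 0.2901]
 [0.5131 0.0695 0.3009]
 [0.4773 0.073  0.3009]
 [0.481  0.1114 0.2901]
 [0.497  0.0904 0.2955]]
```

```bash
cat > plan.py <<'E'
from h import *
x0,y0,yaw,zb,a0=np.load('fit.npy')
B=np.array([np.cos(yaw),np.sin(yaw),0]);Y=np.array([-np.sin(yaw),np.cos(yaw),0]);Z=np.array([0,0,1.])
def st(p): return np.array([x0,y0,0])+p[0]*B+p[1]*Y+p[2]*Z
def ori(phi): # tool z against normal of surface sloping up outward phi
    n=-np.sin(phi)*B+np.cos(phi)*Z; z=-n; y=-Y if (-Y)@[1,0,0]>0 else Y
    x=np.cross(y,z); return np.c_[x,y,z]
def plate(a,r,off=0.):
    # pin at (.1,.028); plate at (.131,.012) rotated by -r
    u=.131*np.cos(r)+.012*np.sin(r); v=-.131*np.sin(r)+.012*np.cos(r)
    u+=.1;v+=.028
    phi=a-.28-r
    p=np.array([u*np.cos(a)-v*np.sin(a),0,.14+u*np.sin(a)+v*np.cos(a)])
    p+=off*np.array([-np.sin(phi),0,np.cos(phi)])
    return st(p),ori(phi)
def row(P0,R0,P,Rm,jaw=1):
    d=R0.T@(P-P0); w=np.degrees(R.from_matrix(R0.T@Rm).as_rotvec())
    return f"{jaw} "+" ".join(f"{v:.4f}" for v in d)+" "+" ".join(f"{v:.1f}" for v in w)
def now():
    s=sense(); return np.array(s['eef_pos']),rot(s['tcp_rot'])
E
python3 - <<'E'
from plan import *
P0,R0=now()
Pt,Rt=plate(a0,0,.08);print(Pt)
for w in ([.25,-.627,.36],[.38,-.3,.42],Pt): print(row(P0,R0,np.array(w),Rt))
E
```

```text
[0.49916116 0.1119768  0.37255005]
1 0.0004 0.0000 -0.1293 -8.6 -14.1 -62.3
1 0.2421 -0.2558 -0.1891 -8.6 -14.1 -62.3
1 0.5052 -0.5944 -0.1413 -8.6 -14.1 -62.3
```

carry_out(
  deltas="1 0 0 -0.06 0 0 0; 1 0.03 -0.03 -0.12 0 0 -10; 1 0.07 -0.07 -0.16 0 0 -20; 1 0.11 -0.11 -0.19 -1 -2 -30; 1 0.15 -0.15 -0.19 -3 -4 -40; 1 0.19 -0.20 -0.19 -5 -8 -50; 1 0.23 -0.25 -0.19 -7 -11 -56; 1 0.27 -0.29 -0.19 -8.6 -14.1 -62.3; 1 0.31 -0.34 -0.19 -8.6 -14.1 -62.3; 1 0.35 -0.39 -0.18 -8.6 -14.1 -62.3",
)

```text
time_s: 1.4
eef_pos: [0.4273, -0.1441, 0.4133]
tcp_rot: [0.093, 0.734, 0.666, -0.101]
ft_force: [1.1, -0.9, 0.0]
gripper_width: 0.002
```

Run:
```python
from plan import *
P0,R0=now();print(P0,sense()['q'])
Pt,Rt=plate(a0,0,.08)
print(row(P0,R0,Pt,Rt))
```

```text
[ 0.42729998 -0.14410746  0.41329391] [-0.2086021  -0.38699686  1.61988159 -0.28508701  1.86423689 -0.20031271]
1 0.2631 0.0466 -0.0317 0.1 0.0 0.0
```

carry_out(
  deltas="1 0.06 0.01 -0.03 0 0 0; 1 0.12 0.02 -0.032 0 0 0; 1 0.17 0.03 -0.032 0 0 0; 1 0.22 0.04 -0.032 0 0 0; 1 0.263 0.0466 -0.032 0 0 0; 1 0.263 0.0466 -0.032 0 0 0; 1 0.263 0.0466 -0.032 0 0 0",
)

```text
time_s: 2.28
eef_pos: [0.499, 0.1096, 0.3726]
tcp_rot: [0.092, 0.734, 0.666, -0.101]
ft_force: [1.1, -0.6, -0.2]
gripper_width: 0.006
```

Run:
```python
from plan import *
P0,R0=now();print(P0,sense()['q'],sense()['ft_force'])
Pt,Rt=plate(a0,0,.08)
print(row(P0,R0,Pt,Rt))
w=save('wrist','w1.png'); t=save('top','t1.png'); s=save('scene','s1.png')
M=np.array(w['mount'])
def wproj(P):
    T=np.eye(4);T[:3,:3]=R0;T[:3,3]=P0
    c=np.linalg.inv(T@M)@np.r_[P,1]; return [w['cx']+w['fx']*c[0]/-c[2], w['cy']-w['fy']*c[1]/-c[2]]
print(wproj(plate(a0,0)[0]), wproj(P0))
import fit
im=cv2.cvtColor(w['img'],4)
for P in fit.model(np.load('fit.npy')):
    u=wproj(P);cv2.circle(im,tuple(int(v) for v in u),2,(0,0,255),-1) if abs(u[0])<2000 and abs(u[1])<2000 else 0
cv2.imwrite('pics/w1m.png',im)
cv2.imwrite('pics/s1z.png',cv2.resize(cv2.imread('pics/s1.png')[130:330,220:420],None,fx=3,fy=3))
```

```text
[0.49902697 0.10955438 0.37258598] [ 0.30755232 -0.18130943  1.52286605 -0.2662731   1.89928542  0.33101076] [ 1.06744753 -0.62613931 -0.22527165]
1 0.0023 -0.0001 -0.0006 0.0 0.0 0.0
[np.float64(279.1490119293482), np.float64(213.92272389409231)] [np.float64(279.44820137638703), np.float64(270.16078604251163)]
```

View pics/w1m.png

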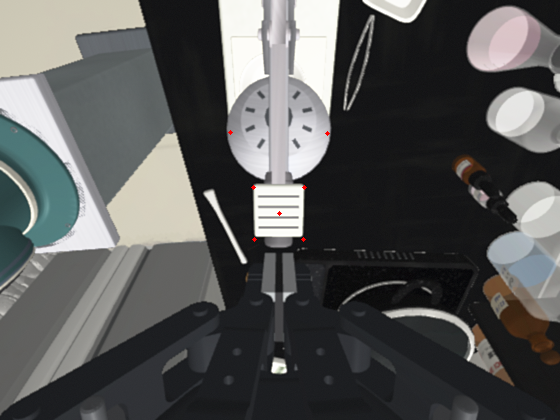

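View pics/s1z.png

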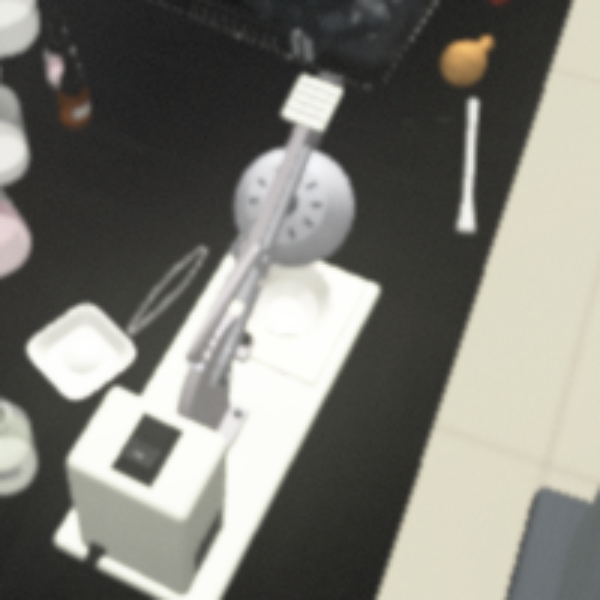

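View pics/s1.png

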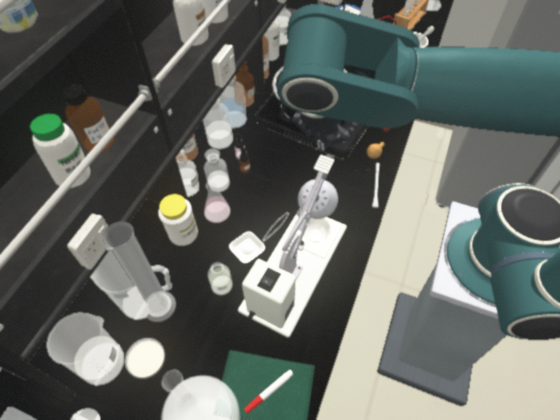

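View pics/t1.png

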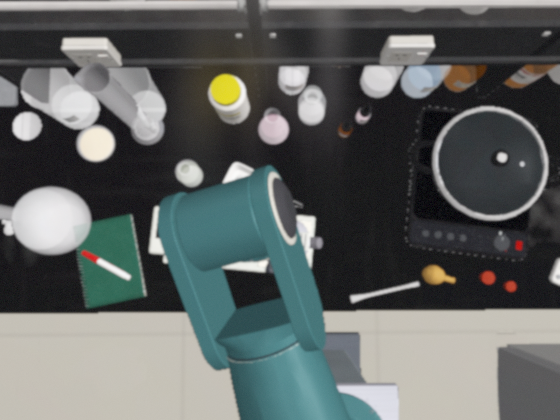

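Run:
```python
from plan import *
P0,R0=now()
for r,o in((0,.05),(0,.02),(0,.008),(0,0),(.04,0),(.08,0),(.12,0),(.12,-.003)):
    print(r,o,row(P0,R0,*plate(a0,r,o)))
```

```text
0 0.05 1 0.0031 -0.0001 0.0297 0.0 -0.0 -0.1
0 0.02 1 0.0031 -0.0002 0.0597 0.0 -0.0 -0.1
0 0.008 1 0.0031 -0.0002 0.0717 0.0 -0.0 -0.1
0 0 1 0.0031 -0.0002 0.0797 0.0 -0.0 -0.1
0.04 0 1 0.0013 -0.0002 0.0846 0.0 2.3 -0.1
0.08 0 1 -0.0004 -0.0002 0.0897 0.0 4.6 -0.1
0.12 0 1 -0.0018 -0.0002 0.0947 0.1 6.9 -0.1
0.12 -0.003 1 -0.0014 -0.0002 0.0977 0.1 6.9 -0.1
```

carry_out(
  deltas="1 0.003 0 0.03 0 0 0; 1 0.003 0 0.06 0 0 0; 1 0.003 0 0.072 0 0 0; 1 0.003 0 0.08 0 0 0; 1 0.001 0 0.085 0 2.3 0; 1 0.001 0 0.085 0 2.3 0",
)

```text
time_s: 3.18
eef_pos: [0.4971, 0.0875, 0.2913]
tcp_rot: [0.078, 0.736, 0.667, -0.085]
ft_force: [0.5, 2.5, 2.3]
gripper_width: -0.001
```

Run:
```python
from plan import *
P0,R0=now();print(P0,sense()['ft_force'])
print(row(P0,R0,*plate(a0,.12,-.0)))
print(row(P0,R0,*plate(a0,.12,-.003)))
w=save('wrist','w2.png')
```

```text
[0.49713817 0.08753405 0.29131603] [0.50187995 2.50925936 2.33326415]
1 -0.0036 -0.0004 0.0100 0.1 4.5 -0.0
1 -0.0034 -0.0004 0.0130 0.1 4.5 -0.0
```

View pics/w2.png

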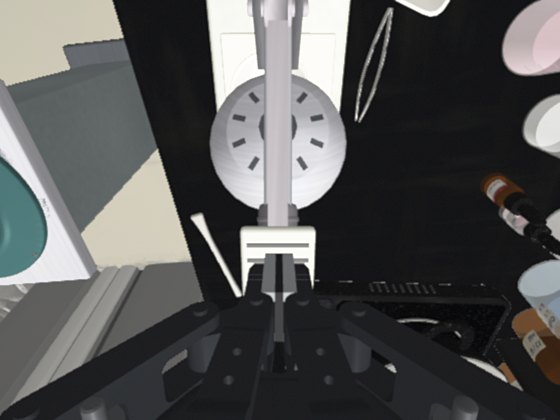

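The fingertips are centred on the plate at about (279,262) and in contact at 2–3 N. Next I press the lever fully.

carry_out(
  deltas="1 -0.001 0 0.004 0 1.5 0; 1 -0.003 0 0.008 0 3.5 0; 1 -0.0035 0 0.011 0 4.5 0; 1 -0.0035 0 0.011 0 4.5 0",
)

```text
time_s: 3.72
eef_pos: [0.4966, 0.0814, 0.2816]
tcp_rot: [0.053, 0.739, 0.669, -0.057]
ft_force: [-1.3, -2.9, 6.6]
gripper_width: 0.0
```

Run:
```python
from plan import *
P0,R0=now();print(P0,sense()['ft_force'])
print(row(P0,R0,*plate(a0,.12,0)))
w=save('wrist','w3.png')
for k in np.linspace(0,a0,13)[::-1]: print(round(k,3),row(P0,R0,*plate(k,.12,-.001)))
```

```text
[0.4966229  0.08135284 0.28159349] [-1.32485416 -2.92340956  6.61786578]
1 0.0002 -0.0005 -0.0008 0.1 0.1 -0.0
0.554 1 0.0002 -0.0005 0.0002 0.1 0.1 -0.0
0.508 1 -0.0047 -0.0005 0.0097 0.1 2.7 -0.0
0.462 1 -0.0091 -0.0005 0.0194 0.1 5.4 -0.0
0.415 1 -0.0132 -0.0005 0.0294 0.1 8.0 -0.0
0.369 1 -0.0167 -0.0005 0.0395 0.1 10.6 -0.0
0.323 1 -0.0198 -0.0005 0.0498 0.1 13.3 -0.0
0.277 1 -0.0224 -0.0006 0.0602 0.1 15.9 -0.0
0.231 1 -0.0245 -0.0006 0.0707 0.1 18.6 -0.0
0.185 1 -0.0262 -0.0006 0.0813 0.1 21.2 -0.0
0.138 1 -0.0273 -0.0006 0.0919 0.1 23.9 -0.0
0.092 1 -0.0280 -0.0006 0.1026 0.1 26.5 -0.0
0.046 1 -0.0281 -0.0006 0.1133 0.1 29.2 -0.0
0.0 1 -0.0278 -0.0007 0.1241 0.1 31.8 -0.0
```

View pics/w3.png

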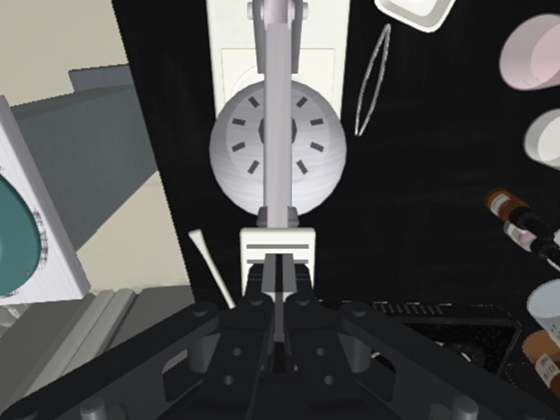

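carry_out(
  deltas="1 0 0 0.002 0 0 0; 1 -0.0047 0 0.0105 0 2.7 0; 1 -0.0091 0 0.0202 0 5.4 0; 1 -0.0132 0 0.0302 0 8.0 0; 1 -0.0167 0 0.0403 0 10.6 0; 1 -0.0198 0 0.0506 0 13.3 0; 1 -0.0224 0 0.061 0 15.9 0",
)

```text
time_s: 4.65
eef_pos: [0.4937, 0.05, 0.2247]
tcp_rot: [-0.041, 0.739, 0.67, 0.046]
ft_force: [-2.1, -2.6, 8.2]
gripper_width: 0.001
```

Run:
```python
from plan import *
P0,R0=now();print(P0,sense()['ft_force'])
print(row(P0,R0,*plate(.277,.12,0)))
w=save('wrist','w4.png')
for k in np.linspace(0,a0,13)[:7][::-1]: print(round(k,3),row(P0,R0,*plate(k,.12,-.001)))
```

```text
[0.49367391 0.05001468 0.22473908] [-2.09257403 -2.63138784  8.18052569]
1 0.0002 -0.0006 -0.0019 0.1 -0.0 0.0
0.277 1 0.0002 -0.0006 -0.0009 0.1 -0.0 0.0
0.231 1 -0.0048 -0.0006 0.0087 0.1 2.6 0.0
0.185 1 -0.0093 -0.0006 0.0184 0.1 5.3 0.0
0.138 1 -0.0133 -0.0007 0.0283 0.1 7.9 0.0
0.092 1 -0.0169 -0.0007 0.0384 0.1 10.6 0.0
0.046 1 -0.0200 -0.0007 0.0487 0.1 13.2 0.0
0.0 1 -0.0226 -0.0007 0.0591 0.1 15.8 0.0
```

View pics/w4.png

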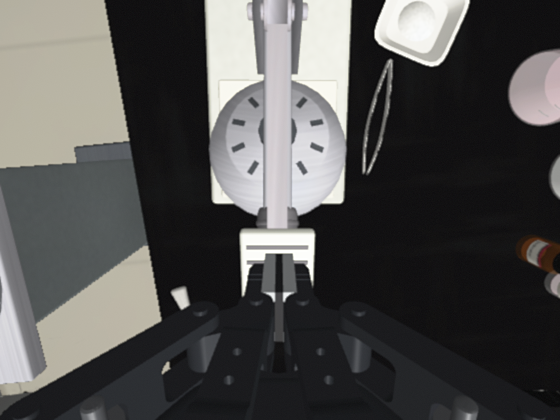

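The boom is following at 8 N and the pose relative to the boom hasn't changed. I'll carry on down, stopping just short of the end to check.

carry_out(
  deltas="1 -0.0048 0 0.0105 0 2.6 0; 1 -0.0093 0 0.020 0 5.3 0; 1 -0.0133 0 0.030 0 7.9 0; 1 -0.0169 0 0.040 0 10.6 0; 1 -0.02 0 0.050 0 13.2 0; 1 -0.0215 0 0.0555 0 14.6 0",
)

```text
time_s: 5.45
eef_pos: [0.4922, 0.0355, 0.1663]
tcp_rot: [-0.126, 0.728, 0.66, 0.14]
ft_force: [-0.3, -1.1, 6.5]
gripper_width: -0.0
```

Run:
```python
from plan import *
P0,R0=now();print(P0,sense()['ft_force'])
for k in (.05,.025,0,-.01,-.02,-.03): print(round(k,3),row(P0,R0,*plate(k,.12,-.001)))
```

```text
[0.49219971 0.03553663 0.16632184] [-0.32446141 -1.12202137  6.51288296]
0.05 1 0.0040 -0.0005 -0.0076 0.1 -1.6 0.0
0.025 1 0.0011 -0.0005 -0.0025 0.1 -0.2 0.0
0 1 -0.0016 -0.0005 0.0026 0.1 1.2 0.0
-0.01 1 -0.0027 -0.0005 0.0047 0.1 1.8 0.0
-0.02 1 -0.0037 -0.0005 0.0067 0.1 2.4 0.0
-0.03 1 -0.0048 -0.0005 0.0088 0.1 3.0 0.0
```

Now small steps until the force rises, which marks the stop.

carry_out(
  deltas="1 -0.001 0 0.0025 0 0.8 0; 1 -0.002 0 0.0045 0 1.4 0; 1 -0.002 0 0.0045 0 1.4 0",
)

```text
time_s: 5.82
eef_pos: [0.4925, 0.0353, 0.1629]
tcp_rot: [-0.133, 0.726, 0.658, 0.149]
ft_force: [-5.2, -5.0, 15.5]
gripper_width: -0.001
```

carry_out(
  deltas="1 -0.0008 0 0.002 0 0 0; 1 -0.0015 0 0.004 0 0 0; 1 -0.0015 0 0.004 0 0 0",
)

```text
time_s: 6.2
eef_pos: [0.4931, 0.0354, 0.1611]
tcp_rot: [-0.132, 0.725, 0.659, 0.149]
ft_force: [-14.0, -10.8, 35.9]
gripper_width: -0.002
```

It's on the stop: 36 N with hardly any further motion. Backing off along the plate normal.

carry_out(
  deltas="1 0.001 0 -0.004 0 0 0; 1 0.001 0 -0.01 0 0 0; 1 0.001 0 -0.02 0 0 0; 1 0.001 0 -0.04 0 0 0; 1 0.001 0 -0.07 0 0 0; 1 0.001 0 -0.10 0 0 0; 1 0.001 0 -0.10 0 0 0",
)

```text
time_s: 7.08
eef_pos: [0.4887, -0.0031, 0.252]
tcp_rot: [-0.132, 0.726, 0.658, 0.149]
ft_force: [-0.0, 1.0, 0.1]
gripper_width: 0.002
```

Run:
```python
from plan import *
import fit
P0,R0=now();print(P0,sense()['ft_force'])
w=save('wrist','w5.png')
M=np.array(w['mount']);T=np.eye(4);T[:3,:3]=R0;T[:3,3]=P0;C=np.linalg.inv(T@M)
im=cv2.cvtColor(w['img'],4)
def wproj(P):
    c=C@np.r_[P,1]; return (int(w['cx']+w['fx']*c[0]/-c[2]), int(w['cy']-w['fy']*c[1]/-c[2]))
p=np.load('fit.npy')
for a,col in((0,(0,0,255)),(.04,(255,0,0))):
  p[4]=a
  for P in fit.model(p)[-5:]: print(a,wproj(P)); cv2.circle(im,wproj(P),2,col,-1)
cv2.imwrite('pics/w5m.png',im)
s=save('scene','s5.png')
cv2.imwrite('pics/s5z.png',cv2.resize(cv2.imread('pics/s5.png')[130:330,220:420],None,fx=3,fy=3))
```

```text
[ 0.48874794 -0.00311081  0.25200845] [-0.01060097  1.01813944  0.05122555]
0 (303, 179)
0 (302, 233)
0 (253, 233)
0 (252, 179)
0 (277, 206)
0.04 (304, 174)
0.04 (303, 231)
0.04 (252, 231)
0.04 (251, 174)
0.04 (277, 203)
```

View pics/w5m.png

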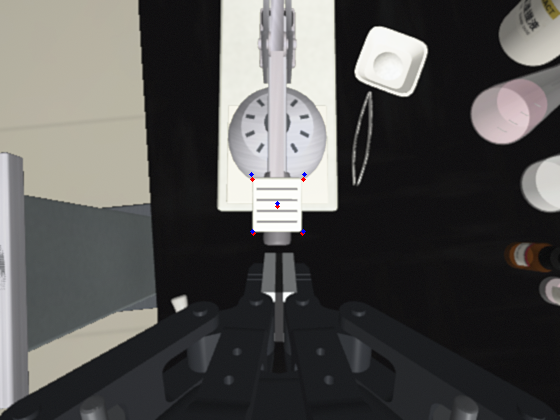

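View pics/s5z.png

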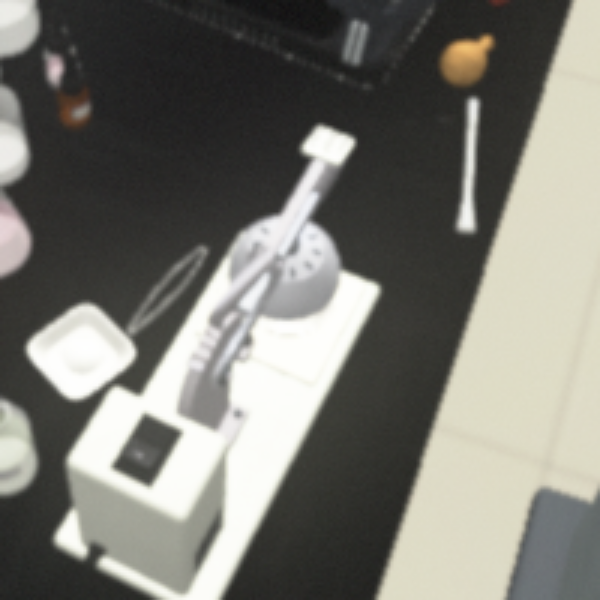

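Run:
```python
from plan import *
P0,R0=now()
w=get_image('wrist')
M=np.array(w['mount']);T=np.eye(4);T[:3,:3]=R0;T[:3,3]=P0;C=np.linalg.inv(T@M)
def wproj(P):
    c=C@np.r_[P,1]; return np.round([w['cx']+w['fx']*c[0]/-c[2], w['cy']-w['fy']*c[1]/-c[2]],1)
for a,r in((0,0),(0,.03),(0,.06),(.03,0),(.03,.06)):
    P,Rm=plate(a,r); print(a,r,[wproj(P+Rm@np.array([sx*.02,.018,0]))for sx in(1,-1)],[wproj(P+Rm@np.array([sx*.02,-.018,0]))for sx in(1,-1)])
g=cv2.cvtColor(w['img'],7)
print(g[165:245,262]);print(g[206,240:320])
im=cv2.cvtColor(w['img'],4)[150:250,220:340];cv2.imwrite('pics/w6z.png',cv2.resize(im,None,fx=6,fy=6))
# switch
for p in([-.105,0,.185],[-.116,0,.189],[-.127,0,.189],[-.144,.052,.18]):print(p,st(p))
t=save('top','t6.png')
cv2.imwrite('pics/t6z.png',cv2.resize(cv2.imread('pics/t6.png')[190:290,140:340],None,fx=4,fy=4))
```

```text
0 0 [array([304.7, 179.7]), array([303.9, 234.6])] [array([253.6, 179.7]), array([254.4, 234.6])]
0 0.03 [array([304.4, 181.2]), array([303.4, 234.9])] [array([254. , 181.2]), array([254.8, 234.8])]
0 0.06 [array([304. , 182.5]), array([303. , 234.9])] [array([254.3, 182.5]), array([255.3, 234.9])]
0.03 0 [array([305.4, 175.9]), array([304.7, 232.9])] [array([252.9, 175.9]), array([253.6, 232.8])]
0.03 0.06 [array([304.7, 179.2]), array([303.7, 233.6])] [array([253.6, 179.2]), array([254.6, 233.6])]
[216 217 214 210 211 215 218 213 206 206 206 198 181 192 231 250 253 253
 253 253 253 255 255 194 139 194 255 255 253 253 253 253 255 255 213 149
 178 247 255 253 253 253 253 255 255 213 150 180 247 255 254 253 253 253
 255 255 196 141 196 255 255 253 253 253 253 255 255 182  67  12  10  15
  13  16  14  14  16  17  15  16]
[237 237 238 238 238 239 239 240 240 240 240 242 235 211 231 251 253 253
 253 253 253 253 253 253 253 253 253 253 253 253 253 253 253 253 253 253
 253 253 253 253 253 253 253 253 253 253 253 253 253 253 253 253 253 253
 253 253 253 253 253 253 253 251 245 235 238 239 239 238 239 239 239 239
 239 239 238 238 239 240 240 240]
[-0.105, 0, 0.185] [0.52442137 0.36951461 0.185     ]
[-0.116, 0, 0.189] [0.52549513 0.38046207 0.189     ]
[-0.127, 0, 0.189] [0.5265689  0.39140954 0.189     ]
[-0.144, 0.052, 0.18] [0.57998002 0.40325237 0.18      ]
```

View pics/w6z.png

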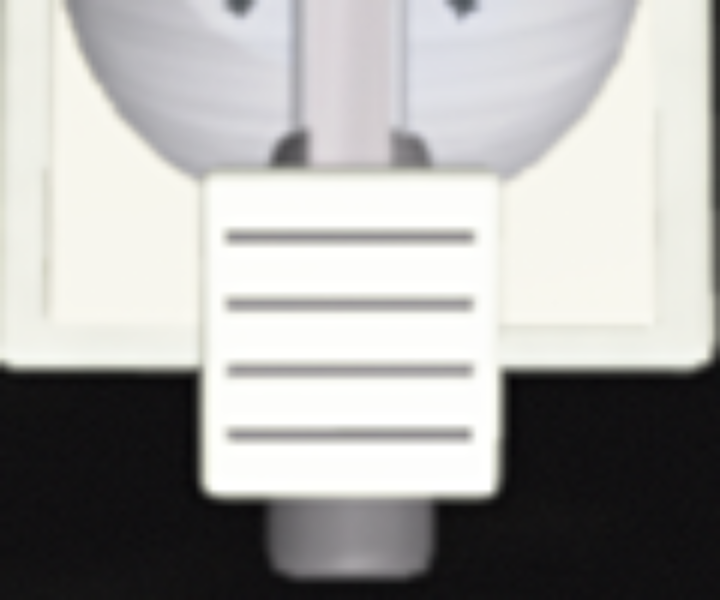

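View pics/t6z.png

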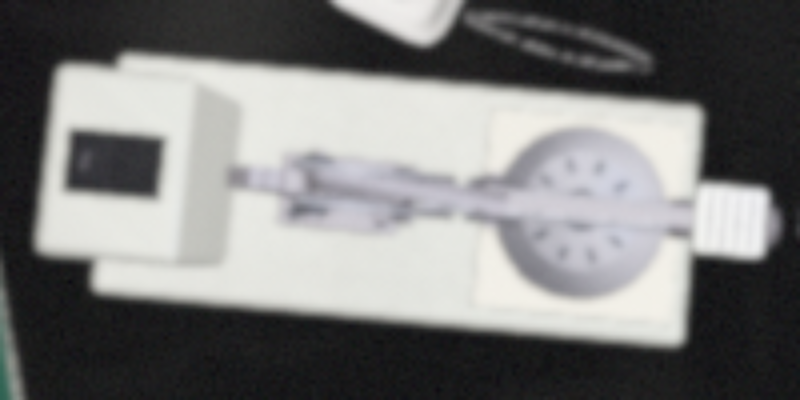

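The measurements fit a ≈ 0 and r ≈ 0–0.03, but the lever angle is only weakly determined. I'll check with a light touch: if the lever is fully up, contact should come about 14 mm before the fully pressed pose.

carry_out(
  deltas="1 0 0 0.05 0 0 0; 1 0 0 0.075 0 0 0; 1 0 0 0.079 0 0 0; 1 0 0 0.079 0 0 0",
)

```text
time_s: 7.78
eef_pos: [0.4913, 0.0288, 0.1771]
tcp_rot: [-0.134, 0.726, 0.658, 0.148]
ft_force: [-0.2, -0.0, 2.1]
gripper_width: -0.0
```

carry_out(
  deltas="1 0 0 0.004 0 0 0; 1 0 0 0.008 0 0 0; 1 0 0 0.008 0 0 0",
)

```text
time_s: 8.15
eef_pos: [0.4917, 0.0317, 0.1692]
tcp_rot: [-0.134, 0.726, 0.658, 0.148]
ft_force: [1.7, -2.8, 2.5]
gripper_width: -0.001
```

Contact at 2.1 N comes 16 mm before the full-press pose, so the lever is fully up and the pawl is seated. Next is the switch.

Run:
```python
from plan import *
P0,R0=now()
e=ori(.35)
tgt=st([-.112,0,.0]); tgt[2]=.27
Rp=ori(-.4)
for P,Rm in((P0+[-.002,-.04,.1],R0),(P0+[0,-.0,.17],ori(-.1)),(tgt+[0,-.12,.08],ori(.2)),(tgt+[0,-.02,.03],e),(tgt,e)): print(np.round(P,3),row(P0,R0,P,Rm))
```

```text
[ 0.49  -0.008  0.269] 1 0.0022 0.0020 -0.1077 0.0 0.0 0.0
[0.492 0.032 0.339] 1 0.0664 0.0001 -0.1565 0.0 -17.3 0.0
[0.525 0.256 0.35 ] 1 0.2796 0.0114 -0.0778 0.0 -34.4 0.0
[0.525 0.356 0.3  ] 1 0.3517 0.0017 0.0071 0.0 -43.0 0.0
[0.525 0.376 0.27 ] 1 0.3583 -0.0003 0.0425 0.0 -43.0 0.0
```

carry_out(
  deltas="1 0.001 0.001 -0.05 0 0 0; 1 0.002 0.002 -0.108 0 0 0; 1 0.03 0.001 -0.14 0 -8 0; 1 0.066 0 -0.157 0 -17 0; 1 0.12 0.003 -0.137 0 -22 0; 1 0.17 0.006 -0.118 0 -26 0; 1 0.22 0.008 -0.10 0 -30 0; 1 0.28 0.011 -0.078 0 -34 0; 1 0.33 0.005 -0.02 0 -40 0; 1 0.352 0.002 0.007 0 -43 0",
)

```text
time_s: 9.4
eef_pos: [0.5246, 0.3596, 0.2985]
tcp_rot: [0.118, 0.729, 0.662, -0.13]
ft_force: [0.5, -1.6, 0.4]
gripper_width: 0.001
```

carry_out(
  deltas="1 0 0 0 0 0 0; 1 0 0 0 0 0 0",
)

```text
time_s: 9.65
eef_pos: [0.5253, 0.3567, 0.3004]
tcp_rot: [0.117, 0.729, 0.662, -0.129]
ft_force: [0.3, -0.1, 0.6]
gripper_width: -0.003
```

Run:
```python
from plan import *
P0,R0=now();print(P0)
w=save('wrist','w7.png')
M=np.array(w['mount']);T=np.eye(4);T[:3,:3]=R0;T[:3,3]=P0;C=np.linalg.inv(T@M)
im=cv2.cvtColor(w['img'],4)
def wproj(P):
    c=C@np.r_[P,1]; return (int(w['cx']+w['fx']*c[0]/-c[2]), int(w['cy']-w['fy']*c[1]/-c[2]))
for p in([-.105,0,.185],[-.127,.013,.189],[-.127,-.013,.189],[-.083,.013,.185],[-.083,-.013,.185],[-.144,.052,.18],[-.144,-.052,.18],[-.066,.052,.18],[-.066,-.052,.18]):
    u=wproj(st(p));print(p,u);cv2.circle(im,u,2,(0,0,255),-1)
print('tcp',wproj(P0))
cv2.imwrite('pics/w7m.png',im)
e=ori(.35)
for z in (.25,.20,.195,.19,.185):print(z,row(P0,R0,st([-.112,0,z]),e))
```

```text
[0.52530752 0.3567382  0.30038295]
[-0.105, 0, 0.185] (276, 141)
[-0.127, 0.013, 0.189] (294, 115)
[-0.127, -0.013, 0.189] (257, 115)
[-0.083, 0.013, 0.185] (293, 167)
[-0.083, -0.013, 0.185] (260, 167)
[-0.144, 0.052, 0.18] (351, 86)
[-0.144, -0.052, 0.18] (201, 86)
[-0.066, 0.052, 0.18] (338, 181)
[-0.066, -0.052, 0.18] (214, 181)
tcp (279, 270)
0.25 1 0.0357 -0.0021 0.0406 0.0 -0.1 0.0
0.2 1 0.0528 -0.0021 0.0876 0.0 -0.1 0.0
0.195 1 0.0545 -0.0021 0.0923 0.0 -0.1 0.0
0.19 1 0.0562 -0.0021 0.0970 0.0 -0.1 0.0
0.185 1 0.0579 -0.0021 0.1017 0.0 -0.1 0.0
```

View pics/w7m.png

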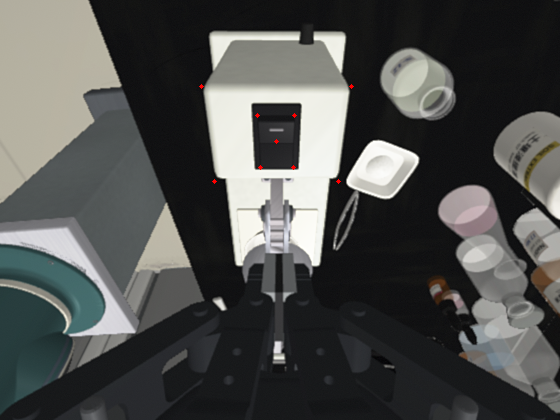

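The rocker shows at about (259–295, 115–168) with the raised bar at (277,129), which matches the prediction. I'll descend over its far half.

carry_out(
  deltas="1 0.025 -0.001 0.02 0 0 0; 1 0.036 -0.002 0.04 0 0 0; 1 0.047 -0.002 0.07 0 0 0; 1 0.052 -0.002 0.085 0 0 0; 1 0.0528 -0.002 0.0876 0 0 0; 1 0.0528 -0.002 0.0876 0 0 0",
)

```text
time_s: 10.45
eef_pos: [0.5255, 0.3765, 0.2008]
tcp_rot: [0.117, 0.73, 0.661, -0.128]
ft_force: [-0.1, -0.4, 1.4]
gripper_width: 0.003
```

Run:
```python
from plan import *
P0,R0=now();print(P0,sense()['ft_force'])
w=save('wrist','w8.png')
for z in (.2,.196,.192,.188,.184):print(z,row(P0,R0,st([-.112,0,z]),ori(.35)))
```

```text
[0.52545865 0.37654803 0.20076518] [-0.08919262 -0.4069042   1.43580342]
0.2 1 0.0002 -0.0003 0.0008 0.0 -0.1 -0.0
0.196 1 0.0015 -0.0004 0.0045 0.0 -0.1 -0.0
0.192 1 0.0029 -0.0004 0.0083 0.0 -0.1 -0.0
0.188 1 0.0043 -0.0004 0.0120 0.0 -0.1 -0.0
0.184 1 0.0056 -0.0004 0.0158 0.0 -0.1 -0.0
```

View pics/w8.png

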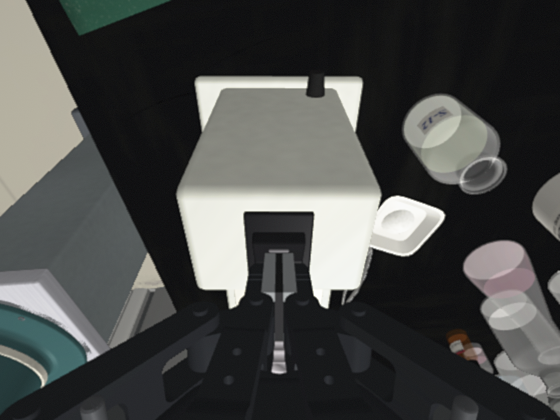

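carry_out(
  deltas="1 0.001 0 0.004 0 0 0; 1 0.0025 0 0.008 0 0 0; 1 0.0025 0 0.008 0 0 0",
)

```text
time_s: 10.88
eef_pos: [0.5253, 0.3763, 0.1915]
tcp_rot: [0.117, 0.729, 0.662, -0.128]
ft_force: [0.0, 0.5, 1.0]
gripper_width: -0.001
```

carry_out(
  deltas="1 0.001 0 0.003 0 0 0; 1 0.001 0 0.003 0 0 0",
)

```text
time_s: 11.12
eef_pos: [0.5254, 0.3764, 0.1906]
tcp_rot: [0.117, 0.73, 0.662, -0.127]
ft_force: [-2.7, 1.4, 16.8]
gripper_width: -0.001
```

carry_out(
  deltas="1 0.0005 0 0.0015 0 0 0; 1 0.0005 0 0.0015 0 0 0; 1 -0.003 0 -0.01 0 0 0; 1 -0.01 0 -0.03 0 0 0; 1 -0.035 0 -0.075 0 0 0; 1 -0.055 0 -0.10 0 0 0; 1 -0.055 0 -0.10 0 0 0;  1 -0.055 0 -0.10 0 0 0",
)

```text
time_s: 12.12
eef_pos: [0.5234, 0.3587, 0.3007]
tcp_rot: [0.117, 0.729, 0.662, -0.129]
ft_force: [-0.5, 1.2, -1.1]
gripper_width: 0.001
```

Run:
```python
from plan import *
P0,R0=now();print(P0,sense()['ft_force'])
w=save('wrist','w9.png')
a=cv2.imread('pics/w7.png')[90:190,220:340];b=cv2.imread('pics/w9.png')[90:190,220:340]
cv2.imwrite('pics/cmp.png',cv2.resize(np.vstack([a,b]),None,fx=3,fy=3,interpolation=2))
```

```text
[0.52338026 0.35872741 0.30066302] [-0.46204447  1.16898128 -1.07297264]
```

View pics/cmp.png

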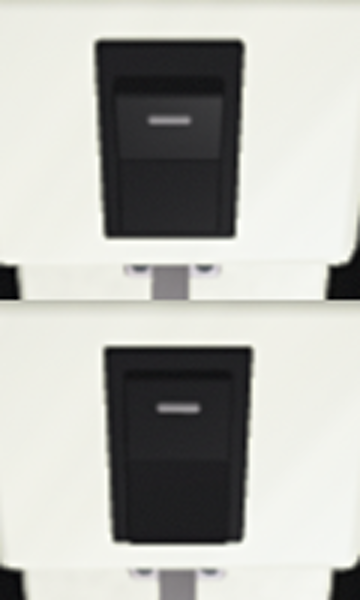

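View pics/w9.png

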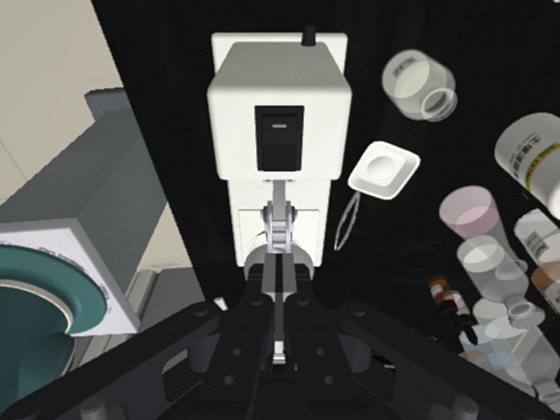

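Run:
```python
from plan import *
P0,R0=now();w=get_image('wrist')
M=np.array(w['mount']);T=np.eye(4);T[:3,:3]=R0;T[:3,3]=P0;print((T@M)[:3,3]);C=np.linalg.inv(T@M)
def wp(p):
    c=C@np.r_[st(p),1]; return np.round([w['cx']+w['fx']*c[0]/-c[2], w['cy']-w['fy']*c[1]/-c[2]],1)
for h in(.003,.005):
  for off in (.18,.3):
   for d in (0,.2,.28,.36):
    t=off-d # raised angle
    u,v=-.011,h
    x=-.105+u*np.cos(t)+v*np.sin(t); z=.185+(-u)*np.sin(t)+v*np.cos(t)
    print(h,off,d,wp([x,0,z]),'frame top',wp([-.130,0,.182]), 'hinge',wp([-.105,0,.185+h]))
```

```text
[0.53498176 0.4799148  0.40752503]
0.003 0.18 0 [279.6 133.9] frame top [279.7 110. ] hinge [279.6 145.7]
0.003 0.18 0.2 [279.6 131.7] frame top [279.7 110. ] hinge [279.6 145.7]
0.003 0.18 0.28 [279.6 130.9] frame top [279.7 110. ] hinge [279.6 145.7]
0.003 0.18 0.36 [279.6 130.2] frame top [279.7 110. ] hinge [279.6 145.7]
0.003 0.3 0 [279.6 135.5] frame top [279.7 110. ] hinge [279.6 145.7]
0.003 0.3 0.2 [279.6 133. ] frame top [279.7 110. ] hinge [279.6 145.7]
0.003 0.3 0.28 [279.6 132.1] frame top [279.7 110. ] hinge [279.6 145.7]
0.003 0.3 0.36 [279.6 131.3] frame top [279.7 110. ] hinge [279.6 145.7]
0.005 0.18 0 [279.6 135.6] frame top [279.7 110. ] hinge [279.6 146.9]
0.005 0.18 0.2 [279.6 132.8] frame top [279.7 110. ] hinge [279.6 146.9]
0.005 0.18 0.28 [279.6 131.8] frame top [279.7 110. ] hinge [279.6 146.9]
0.005 0.18 0.36 [279.6 130.9] frame top [279.7 110. ] hinge [279.6 146.9]
0.005 0.3 0 [279.6 137.4] frame top [279.7 110. ] hinge [279.6 146.9]
0.005 0.3 0.2 [279.6 134.4] frame top [279.7 110. ] hinge [279.6 146.9]
0.005 0.3 0.28 [279.6 133.3] frame top [279.7 110. ] hinge [279.6 146.9]
0.005 0.3 0.36 [279.6 132.3] frame top [279.7 110. ] hinge [279.6 146.9]
```

Run:
```python
from plan import *
s=save('scene','s9.png')
cv2.imwrite('pics/s9z.png',cv2.resize(np.hstack([cv2.imread('pics/s5.png')[145:345,220:350],cv2.imread('pics/s9.png')[145:345,220:350]]),None,fx=3,fy=3,interpolation=2))
```

```text
(no output)
```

View pics/s9z.png

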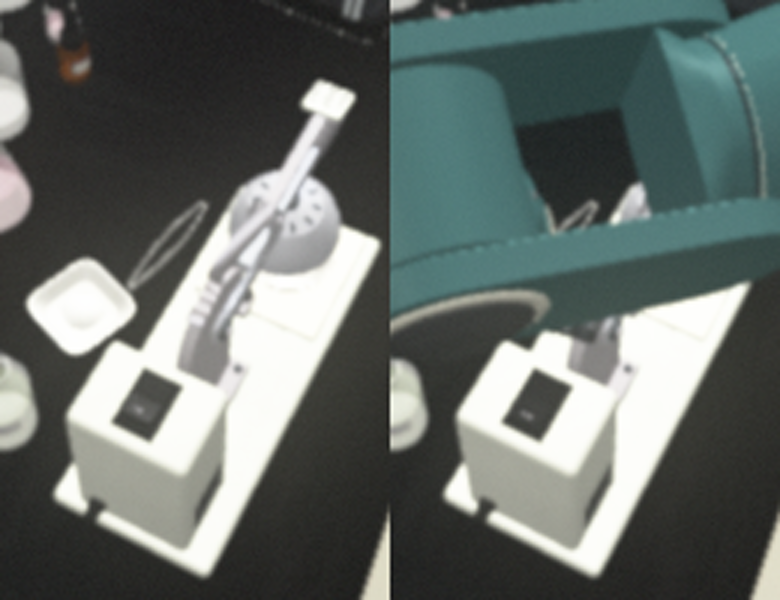

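carry_out(
  deltas="1 -0.05 0 -0.01 0 0 0; 1 -0.10 0 0 0 0 0; 1 -0.15 0 0.015 0 0 0; 1 -0.20 0 0.03 0 0 0; 1 -0.25 0 0.045 0 0 0; 1 -0.30 0 0.06 0 0 0; 1 -0.35 0 0.07 0 0 0; 1 -0.37 0 0.076 0 0 0; 1 -0.37 0 0.076 0 0 0; 1 -0.37 0 0.076 0 0 0",
)

```text
time_s: 13.52
eef_pos: [0.4872, -0.0126, 0.3557]
tcp_rot: [0.116, 0.729, 0.662, -0.129]
ft_force: [-0.7, 0.4, -0.6]
gripper_width: -0.002
```

Run:
```python
from plan import *
print(sense()['eef_pos'],sense()['ft_force'])
s=save('scene','s10.png');save('top','t10.png')
cv2.imwrite('pics/s10z.png',cv2.resize(np.hstack([cv2.imread('pics/s5.png')[145:345,220:350],cv2.imread('pics/s10.png')[145:345,220:350]]),None,fx=3,fy=3,interpolation=2))
```

```text
[ 0.48716142 -0.01255909  0.35572893] [-0.74834434  0.44116252 -0.57355251]
```

View pics/s10z.png

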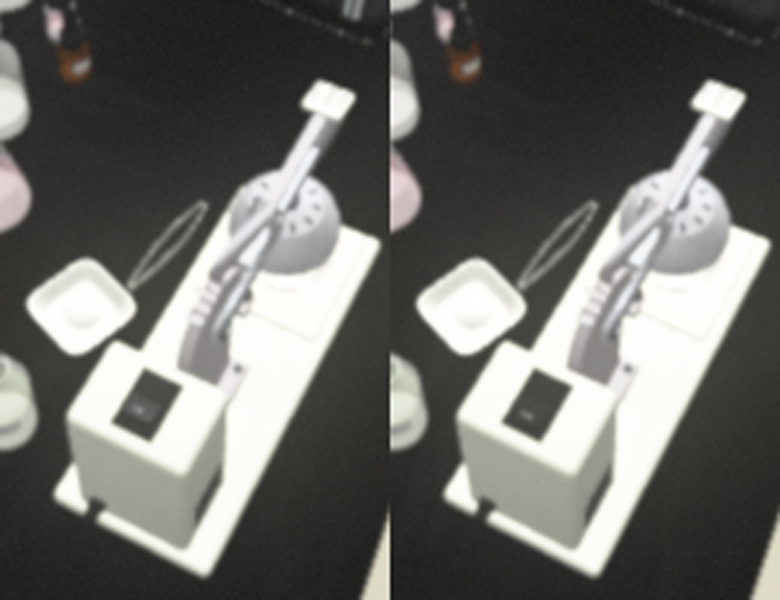

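The boom and plate haven't moved, the rocker has flipped, the surrounding items are where they were, and the arm is clear. Handing in.

```bash
python3 -c "
from cell import *
print(close_job())"
```

```text
the job is handed in; nothing more can be done
None
```

The lamp is down and switched on, and I handed the job in at about 14 s of the 40 s allowed; no verdict was reported. I pressed the thumb plate fully and followed the boom down at about 0.4 rad/s with 6–8 N. I stopped when the force rose to 36 N against the stop, let go, then pressed the rocker until it met its stop at 17 N or more.

**Last checks:**
- **Boom:** in the wrist image the thumb plate lies where the model puts it for a level boom. It had not moved between letting go and handing in.
- **Pawl:** the image alone could not clearly separate a seated pawl from one lying on a tooth. A light touch settled it: at 2 N, contact came about 16 mm above the fully pressed position, so the lever is up and the pawl is seated.
- **Rocker:** its bar moved about 6 px in the wrist image, against 4–5 px expected for the full throw. The scene view shows it flipped too.
- **Surroundings:** the weighing boat and tweezers look unmoved in the last scene view. The dish is mostly hidden under the lamp; I never went near it, and the part that shows looks unchanged. I did not compare the bottle, flask and spatula closely at the end.
- **Arm:** the fingertips were well clear, with the wrist force back near zero.

No check failed.

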